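# Line up the box frame's loose strip with a drift pin and fit the bolt

## Robot

A 6-joint arm with a two-finger parallel gripper is mounted at the origin on the work surface. World frame = base frame: x ahead of the robot, y to its left, z up, the work surface at z = 0. Lengths are in mm, angles in rad, forces in N, time in s.
With the tool pointing down it reaches from about 325 to 925 mm from the base axis. Payload 3.1 kg.
Tool frame: the origin (TCP) lies on the centre line of the jaws, within the pads' length; the fingertips stand 14 mm ahead of it and the grasp point (between the pads) lies 5 mm behind it; z points along the fingers, y is the direction in which the jaws open and shut (so a half turn about z gives the same grasp; the last joint's range is limited). The gripper opens to 85 mm and grips with 20 to 120 N. Pads are 22 mm wide; open, the fingers measure 114 mm over their backs; the gripper's body (76 mm by 85 mm) begins 54 mm behind the grasp point. The pads swing forward as they close: fully open they stand 13 mm farther back than shut.
Start: joints at [1.155, 0.217, 1.613, -0, 1.311, -0.112], TCP at [186.949, 596.397, 245.3] pointing down, gripper open.
Joint ranges: [-2.75, 2.75], [-0.78, 2.1], [0.31, 2.55], [-1.13, 4.27], [0.13, 2.63], [-2.58, 2.58]. Speed limits (rad/s): [2.79, 2.79, 3.14, 3.14, 3.14, 3.14].

## Interface

Orientations are given as a unit quaternion [x, y, z, w].
In Python, from workcell import status, imaging, manip gives the robot as it stands.
- The arm moves only by the tool apply_moves, never from a script. Its argument "deltas" is a list of rows, each a list of 5 numbers: the closure, from -1 (fully open) to 1 (shut), then the shift along the tool's x, y, z in mm, then the turn about the tool's z in rad. In form: [[grip, x, y, z, roll], ...]. A call has 1 to 20 rows; each row is the pose to reach, as a shift and turn from the pose measured when the call began, along the tool's axes at that moment; what a row does not reach only later rows make up. A row lasts 1/12 s, in which the tool goes at most 41.7 mm and 7.16 degrees, less where a joint would pass 70% of its speed; a pose out of reach is approached as far as the arm can. A call with a gripper value outside its range is refused whole. The fingers move at their own pace and stop on an object; "force" is the grip in N (left out, the last holds). Time passes only in rows, so rows that repeat a pose let the fingers close. It gives the time, the measured TCP pose, the force and the opening at its end, in the units of the state.
- status.state(): the state, without advancing time (a new reading comes with each control period).
- imaging.read_camera(name): name is "side" or "top"; returns (picture, depth): 384x512x3 uint8, blue, green, red; 384x512 float32, mm along the optical axis (not along the pixel's ray), 0 where there is no reading.
- imaging.calibration(name): a dict with "intrinsics" (3x3 intrinsics, pixels), "rvec" (rotation vector, rad) and "tvec" (3), from world to camera coordinates, as OpenCV has them. Camera axes: x right, y down, z forward; pixel columns grow to the right and rows downward; lengths in mm; the calibration is good to about 2 mm. A picture is of the moment at which its call begins. calibration takes no time and is no camera call.
- manip.finish_job(): hands the job in, once; it reports no verdict.
The state is a dict: "clock": time; "joint_pos": joint angles; "joint_velocities": joint speeds; "tau": joint torques, N m; "ee_pos": TCP position; "tcp_rot": TCP orientation; "wrist_force": force on the tool from outside, world axes, zero at the start; "wrist_torque": the same for the moment, N m; "grip_width": opening from 0.0 (shut) to 1.0 (fully open).
Only numpy, scipy, OpenCV 4.12 (cv2) and the standard library are available. Lean on these libraries where they do the work, as an engineer would, in place of code of your own. Each camera call takes 0.05 s, during which the arm holds its last target.

## Task

The box frame lies face up, but the loose strip under its white panel has jumped out of line with the panel's holes. Take the tapered chrome drift pin, feel your way gently through the hole beside the red bar into the strip's hole and press the pin fully home, so that it draws the strip into line; then, with the pin left in, fit the brass bolt fully home in the hole beside the blue bar. Never force either part against the frame, leave both upright with collars flush on the panel, and do not disturb the other things on the mantelpiece.

Things in the scene. Friction and masses are not known exactly. Their poses are not given: they have to be found in the camera images.
- frame: (Sizes in mm.) Dark-wood box frame lying flat, fixed, 110 (x) x 190 (y) x 48 tall. Origin: centre of its underside; y the long axis, z up. Its top is a fixed white panel 5 thick, flush with the rim (top 48 above origin), with two 20 holes on the long axis, 60 either side of the middle: red bar beside the +y one, blue bar beside the -y one. Holes in line give free depth of 44 below the panel top.
- frame_red_hole (a point): Centre of the red-bar hole at the level of the panel's top; axes as the frame's. The drift pin goes here. A pin pushed straight down its middle meets the edge of the strip below: its tip must pass 3 to 4.5 off the middle along y, to the side the strip has gone, until it is in the strip's hole.
- frame_blue_hole (a point): Centre of the blue-bar hole at the level of the panel's top; axes as the frame's. The bolt goes here.
- frame_middle (a point): Middle of the panel's top. Under the panel, out of sight, a steel strip 6 thick, its upper face 7 below the panel's top, has two 20 holes 120 apart. It slides only along the frame's y; an over-centre rocker has thrown it (nearly always) to a stop 9 off centre, towards +y or -y, not told which. About 3 N along y starts it back; the force falls to nothing at the centre.
- stand: Cork block 120 (x) x 56 (y) x 46 tall, fixed, with two 20.5 wide holes 34 either side of its middle along its x; the pin stands in one and the bolt in the other, collars resting on its top. Origin: centre of its underside.
- pin: The drift pin as below; origin at the middle of its tip end (40 below its centre).
- bolt: The bolt as below; origin at the middle of its foot (34 below its centre).
- pin_center (a point): Middle of the chrome drift pin, 80 tall, z along it to the head, at the level of its collar's underside. Below this point: 14 of plain shank 18.5 across, then a 26 long taper from 18.5 to 8 across, tip flat (40 in all). Above: collar 28 across and 4 thick, then a round grip 18 across and 36 tall. 90 g. Fully home the collar rests on the panel.
- bolt_center (a point): Middle of the brass push-in bolt, 68 tall, z along it to the head, at the level of its collar's underside. Below: plain shank 16 across, 34 long, foot chamfered 2. Above: collar 28 across and 4 thick, then a round grip 18 across and 30 tall. 70 g. Fully home the collar rests on the panel.
- planter: Matt black ceramic planter with a plant, 120 wide, 100 tall (leaves to 200); bystander. Origin: centre of underside.
- photo: Clear acrylic photo stand on a pine foot, 130 wide, 112 tall; bystander. Origin: centre of underside.
- coaster_a: Round cork coaster, 94 across, 8 thick; bystander. Origin: centre of underside.
- coaster_b: Second cork coaster, same size; bystander. Origin: centre of underside.
- stopper: Chrome bottle stopper standing up, 36 across, 70 tall; bystander. Origin: centre of underside.
- fob: Orange plastic key fob (50 x 30 x 6) with a brass key, lying flat; bystander. Origin: centre of underside.
- jar: Amber glass jar, 60 across, 75 tall; bystander. Origin: centre of underside.
Not all that is in view belongs to the job. Leave any purple look-alike of the pin alone.

How it is judged (in metres and radians):
On the way, in this order (a step that is already met when the one before it is completed fails the run):
1. drift pin fully home and upright in the red-bar hole (z of pin_center in the frame of frame between 0.045 and 0.0505 m and horizontal distance between pin_center and frame_red_hole below 0.003 m and angle between pin_center's own z axis and vertical below 0.09 rad), for 0.2 s.
2. bolt fully home in the blue-bar hole, the pin still home (all of step 1 and z of bolt_center in the frame of frame between 0.045 and 0.0505 m and horizontal distance between bolt_center and frame_blue_hole below 0.003 m and angle between bolt_center's own z axis and vertical below 0.09 rad), for 0.2 s.
At the end, for the whole second after the job is handed in: The pin in the red-bar hole and the bolt in the blue-bar hole, each with its collar's underside within 2.5 mm of the panel's top, its axis within 3 mm of the hole's centre and within 0.09 rad of upright, both released and at rest (all of step 2 and contact force between each of pin, bolt and the fingers below 0.1 N and linear speed of each of pin, bolt below 0.01 m/s); the robot touches nothing.
It fails at once if the pin or the bolt is pressed against the frame or its strip with more than 30 N (contact force between any of pin, bolt and frame above 30 N).
It fails at once if a bystander is moved by more than 20 mm (distance of any of planter, photo, coaster_a, coaster_b, stopper, fob, jar from where it was at the start of the episode above 0.02 m).
It also fails if it takes over 64 s, if anything falls off the work surface, if the arm or the gripper's body presses on something with over 40 N, if the wrist force passes 120 N, or if a joint passes its speed limit or range.

## Working session

There is one attempt and no reset: what is moved stays moved. The work goes in short steps, Python scripts to look and compute and a tool call to move; the robot and the scene stay as the last step left them, time stands still between calls to the robot, and variables do not carry over. Pictures are saved under pics/ and viewed, and the job is handed in when it is done.

Besides the shell and the picture viewer there is one more tool, called as name([rows], argument=value, ...), one row to a line, values as JSON. apply_moves: Moves the arm, as the interface text tells. Its arguments: {"type":"object","properties":{"deltas":{"type":"array","items":{"type":"array","items":{"type":"number"}}},"force":{"type":"number"}},"required":["deltas"]}

```bash
mkdir -p pics
cat > h.py <<'E'
import numpy as np, cv2
from workcell import status, imaging, manip
def cal(n):
    c=imaging.calibration(n); K=np.array(c["intrinsics"],float); R=cv2.Rodrigues(np.array(c["rvec"],float))[0]; t=np.array(c["tvec"],float).ravel(); return K,R,t
def ray(n,uv):
    K,R,t=cal(n); d=R.T@np.linalg.inv(K)@np.array([uv[0],uv[1],1.]); return -R.T@t,d
def onz(n,uv,z):
    o,d=ray(n,uv); return o+d*(z-o[2])/d[2]
def dep(n,uv,D):
    o,d=ray(n,uv); return o+d*D
def proj(n,p):
    K,R,t=cal(n); q=K@(R@np.array(p,float)+t); return q[:2]/q[2]
E
python3 - <<'E'
from h import *
for n in("side","top"):
    im,d=imaging.read_camera(n); cv2.imwrite(f"pics/{n}0.png",im); np.savez(f"{n}0.npz",im=im,d=d)
    K,R,t=cal(n); print(n,K,"pos",-R.T@t,"axis",R[2],R[0])
s=status.state(); print(s)
E
```

```text
side [[434.38735826   0.         252.51138612]
 [  0.         434.38735826 190.08108677]
 [  0.           0.           1.        ]] pos [ 300.53678097 -697.81064514  957.54336969] axis [ 0.22460868  0.60510519 -0.76380538] [ 0.92956808 -0.36819407 -0.01833855]
top [[346.75221381   0.         255.7726329 ]
 [  0.         346.75221381 182.41806503]
 [  0.           0.           1.        ]] pos [468.46767341   5.90596926 926.53385187] axis [ 0.10607177  0.00424462 -0.99434942] [ 0.00433018 -0.99998338 -0.00380675]
{'clock': 0.1, 'joint_pos': array([ 1.15481729e+00,  2.17687233e-01,  1.61478997e+00, -8.14784561e-06,
        1.31133306e+00, -1.12205054e-01]), 'joint_velocities': array([ 8.15305594e-04,  2.72088471e-04, -3.99231991e-03, -2.71440604e-04,
        1.84692884e-04, -5.16319089e-05]), 'tau': array([-1.18523079e-03, -3.98080444e+01, -3.04968524e+01, -2.33389674e-04,
        4.26571729e-03, -2.33919900e-05]), 'ee_pos': array([186.64395304, 595.7273412 , 244.085042  ]), 'tcp_rot': array([ 1.51302538e-01,  9.88486880e-01, -1.07138996e-03, -2.85634609e-04]), 'wrist_force': array([-0.15225393,  0.07237114, -0.79411622]), 'wrist_torque': array([-0.02865985, -0.00838343, -0.06293516]), 'grip_width': 1.0001502580794157}
```

View pics/side0.png

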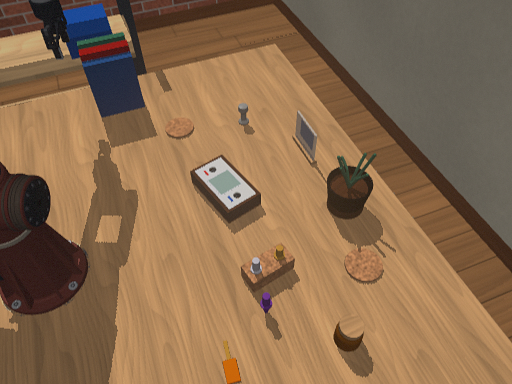

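View pics/top0.png

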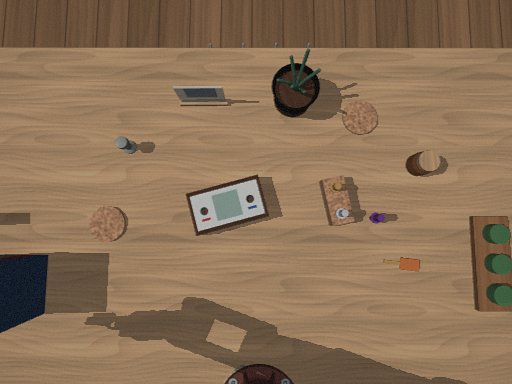

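Run:
```python
import cv2
a=cv2.imread("pics/top0.png");b=cv2.imread("pics/side0.png")
cv2.imwrite("pics/t1.png",cv2.resize(a[165:245,180:280],None,fx=7,fy=7,interpolation=cv2.INTER_NEAREST))
cv2.imwrite("pics/t2.png",cv2.resize(a[165:235,310:395],None,fx=8,fy=8,interpolation=cv2.INTER_NEAREST))
cv2.imwrite("pics/s1.png",cv2.resize(b[150:225,185:270],None,fx=8,fy=7.99,interpolation=cv2.INTER_NEAREST))
cv2.imwrite("pics/s2.png",cv2.resize(b[235:315,235:305],None,fx=7,fy=7,interpolation=cv2.INTER_NEAREST))
```

```text
(no output)
```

View pics/t1.png

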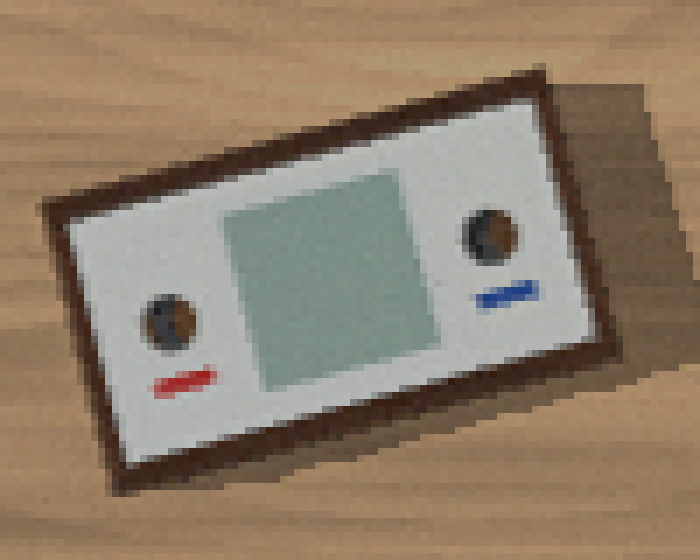

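View pics/t2.png

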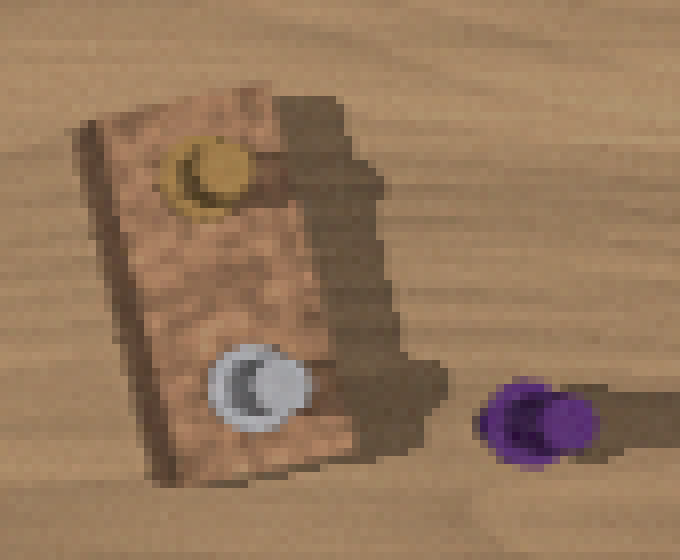

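View pics/s1.png

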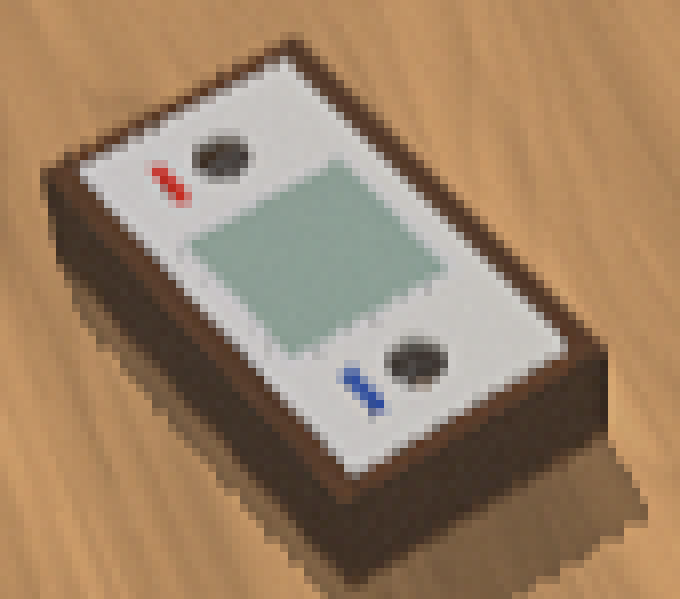

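View pics/s2.png

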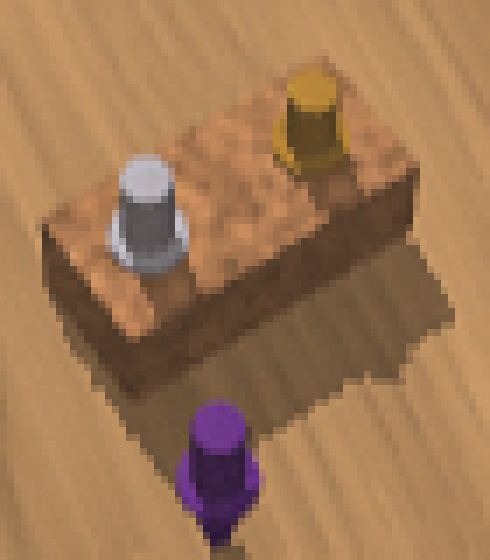

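Run:
```python
from h import *
a=np.load("top0.npz")["im"];b=np.load("side0.npz")["im"]
# hole masks
def holes(im,roi,n):
    x0,y0,x1,y1=roi; g=im[y0:y1,x0:x1].astype(float)
    hsv=cv2.cvtColor(im[y0:y1,x0:x1],cv2.COLOR_BGR2HSV)
    # panel region white
    w=((hsv[...,2]>135)&(hsv[...,1]<70)).astype(np.uint8)
    c,_=cv2.findContours(w,cv2.RETR_EXTERNAL,cv2.CHAIN_APPROX_SIMPLE); c=max(c,key=cv2.contourArea)
    m=np.zeros_like(w); cv2.drawContours(m,[c],-1,1,-1)
    dark=((g.max(2)<165)&(m>0)&(hsv[...,2]<150)).astype(np.uint8)
    sat=hsv[...,1]; blue=(hsv[...,0]>100)&(hsv[...,0]<135)&(sat>130); red=((hsv[...,0]<8)|(hsv[...,0]>172))&(sat>130)&(hsv[...,2]>150)
    dark[blue|red]=0
    nn,l,st,ce=cv2.connectedComponentsWithStats(dark)
    for i in range(1,nn):
        if st[i,4]>20: print(n,st[i],ce[i]+[x0,y0])
    for k,mm in(("blue",blue),("red",red)):
        ys,xs=np.nonzero(mm); print(n,k,xs.mean()+x0,ys.mean()+y0,len(xs))
holes(a,(180,165,280,245),"top"); holes(b,(185,150,270,225),"side")
for y in range(206,216,2): print([tuple(a[y,x]) for x in range(199,210)])
for y in (196,198,200,202): print([tuple(a[y,x]) for x in range(245,255)])
```

```text
top [ 32  25  31  31 643] [226.69984448 204.62052877]
top [66 30  8  8 55] [249.43636364 198.32727273]
top [20 42  8  9 57] [203.56140351 210.8245614 ]
top blue 252.0769230769231 206.69230769230768 13
top red 205.73333333333335 219.13333333333333 15
side [24 17  7  5 30] [212.06666667 169.06666667]
side [48 42  8  6 36] [236.52777778 194.75      ]
side blue 230.0 198.5 8
side red 205.71428571428572 172.28571428571428 7
[(np.uint8(177), np.uint8(178), np.uint8(178)), (np.uint8(177), np.uint8(180), np.uint8(178)), (np.uint8(179), np.uint8(180), np.uint8(180)), (np.uint8(175), np.uint8(179), np.uint8(177)), (np.uint8(180), np.uint8(182), np.uint8(180)), (np.uint8(178), np.uint8(181), np.uint8(177)), (np.uint8(178), np.uint8(182), np.uint8(178)), (np.uint8(178), np.uint8(179), np.uint8(178)), (np.uint8(177), np.uint8(180), np.uint8(178)), (np.uint8(177), np.uint8(180), np.uint8(177)), (np.uint8(179), np.uint8(182), np.uint8(180))]
[(np.uint8(179), np.uint8(180), np.uint8(179)), (np.uint8(169), np.uint8(171), np.uint8(170)), (np.uint8(108), np.uint8(109), np.uint8(110)), (np.uint8(47), np
[... 2961 characters left out ...]
int8(55)), (np.uint8(52), np.uint8(58), np.uint8(64)), (np.uint8(47), np.uint8(61), np.uint8(80)), (np.uint8(32), np.uint8(49), np.uint8(74)), (np.uint8(94), np.uint8(105), np.uint8(118)), (np.uint8(165), np.uint8(168), np.uint8(169))]
[(np.uint8(175), np.uint8(177), np.uint8(178)), (np.uint8(180), np.uint8(181), np.uint8(179)), (np.uint8(165), np.uint8(168), np.uint8(168)), (np.uint8(102), np.uint8(105), np.uint8(101)), (np.uint8(78), np.uint8(81), np.uint8(79)), (np.uint8(91), np.uint8(91), np.uint8(88)), (np.uint8(104), np.uint8(106), np.uint8(104)), (np.uint8(159), np.uint8(163), np.uint8(158)), (np.uint8(178), np.uint8(181), np.uint8(180)), (np.uint8(176), np.uint8(178), np.uint8(177))]
```

Run:
```python
from h import *
T=np.load("top0.npz");S=np.load("side0.npz"); a=T["im"];b=S["im"];dt=T["d"];ds=S["d"]
np.set_printoptions(precision=1,suppress=True,linewidth=150)
print("depth->z of red hole");
for v in range(205,218): print([round(float(dep("top",(u,v),dt[v,u])[2])) for u in range(197,212)])
print("blue")
for v in range(193,205): print([round(float(dep("top",(u,v),dt[v,u])[2])) for u in range(243,257)])
def wc(im,c,r=9):
    x,y=map(int,np.round(c)); p=im[y-r:y+r+1,x-r:x+r+1].astype(float); hs=cv2.cvtColor(im[y-r:y+r+1,x-r:x+r+1],cv2.COLOR_BGR2HSV)
    g=p.max(2); w=np.clip((178-g)/80,0,1)
    yy,xx=np.mgrid[-r:r+1,-r:r+1]; w[np.hypot(xx+x-c[0],yy+y-c[1])>5.8]=0
    return np.array([(w*xx).sum()/w.sum()+x,(w*yy).sum()/w.sum()+y]),w.sum()
H={}
for k,ct,cs in(("red",(203.56,210.8),(212.1,169.1)),("blue",(249.4,198.3),(236.5,194.75))):
    ut,wt=wc(a,ct);us,ws=wc(b,cs)
    o1,d1=ray("top",ut);o2,d2=ray("side",us)
    A=np.stack([d1,-d2],1); s=np.linalg.lstsq(A,o2-o1,rcond=None)[0]
    p1=o1+d1*s[0];p2=o2+d2*s[1]
    print(k,ut,wt,us,ws,"tri",p1,p2,"plane48",onz("top",ut,48),onz("side",us,48))
    H[k]=onz("top",ut,48)
d=H["red"]-H["blue"]; print(np.linalg.norm(d),np.degrees(np.arctan2(d[1],d[0])))
# depth of panel
for u,v in((215,205),(226,205),(240,198)): print(dep("top",(u,v),dt[v,u]))
# panel outline by white mask & frame outline
```

```text
depth->z of red hole
[47, 50, 49, 47, 48, 49, 51, 50, 52, 50, 47, 53, 49, 48, 47]
[49, 47, 44, 49, 51, 50, 48, 927, 48, 50, 48, 49, 51, 48, 50]
[49, 50, 49, 45, 46, 47, 44, 39, 48, 49, 49, 50, 48, 49, 49]
[47, 50, 49, 48, 45, 43, 43, 42, 6, 2, 47, 47, 49, 49, 48]
[48, 49, 51, 48, 40, 43, 41, 8, 1, 5, 6, 48, 49, 53, 47]
[46, 49, 49, 45, 39, 41, 41, 3, 7, 4, 5, 49, 45, 51, 51]
[49, 48, 50, 6, 7, 43, 44, 5, 7, 3, 3, 49, 49, 48, 47]
[47, 52, 51, 45, 4, 43, 40, 41, 5, 3, 5, 47, 48, 50, 49]
[48, 51, 48, 50, 5, 42, 42, 41, 40, 7, 48, 48, 49, 50, 48]
[49, 50, 48, 50, 48, 43, 41, 40, 40, 46, 47, 49, 47, 48, 50]
[49, 51, 47, 49, 48, 48, 47, 50, 48, 49, 47, 45, 52, 47, 47]
[46, 49, 48, 48, 50, 47, 48, 49, 45, 48, 48, 47, 47, 50, 49]
[48, 48, 49, 49, 49, 47, 51, 48, 47, 48, 46, 49, 51, 48, 49]
blue
[51, 48, 49, 49, 47, 51, 49, 48, 48, 46, 47, 48, 49, 45]
[48, 52, 51, 48, 49, 46, 50, 48, 49, 49, 47, 47, 52, 49]
[49, 50, 49, 48, 49, 43, 40, 40, 5, 47, 49, 49, 48, 48]
[46, 47, 49, 48, 44, 41, 42, 4, 1, 3, 49, 48, 48, 49]
[49, 50, 49, 40, 43, 43, 43, 6, 6, 4, 5, 45, 49, 47]
[48, 47, 46, 41, 44, 44, 41, 2, 3, 3, 6, 48, 50, 46]
[47, 46, 47, 41, 43, 42, 41, 2, 3, 6, 6, 47, 49, 48]
[48, 46, 47, 43, 41, 43, 43, 3, 4, 4, 51, 48, 47, 49]
[50, 50, 48, 49, 40, 43, 40, 43, 5, 3, 49, 51, 47, 48]
[48, 51, 46, 48, 48, 41, 44, 39, 50, 49, 49, 48, 50, 49]
[50, 47, 47, 50, 49, 46, 49, 46, 50, 50, 51, 48, 48, 50]
[49, 46, 51, 50, 51, 48, 48, 48, 50, 51, 50, 50, 49, 52]
red [203.7 210.8] 54.1875 [212.2 169.3] 28.7875 tri [489.7 141.3  46. ] [490.4 141.1  46. ] plane48 [489.7 141.   48. ] [490.  139.3  48. ]
blue [249.5 198.4] 54.89999999999999 [236.6 194.8] 32.724999999999994 tri [521.5  25.4  45.8] [522.4  25.2  45.8] plane48 [521.4  25.4  48. ] [521.9  23.5  48. ]
119.8570201934723 105.3600418079851
[504.1 112.   52.9]
[504.3  84.6  50.2]
[522.4  49.5  46.8]
```

Run:
```python
from h import *
T=np.load("top0.npz");S=np.load("side0.npz"); a=T["im"];b=S["im"]
np.set_printoptions(precision=1,suppress=True,linewidth=150)
def ar(c): 
    return c.tolist()
print("top pin max"); 
p=a[203:224,333:354].astype(int); 
for r in p: print(' '.join('%3d'%(x.min()) for x in r))
print("side pin")
p=b[253:278,245:268].astype(int)
for r in p: print(' '.join('%3d'%(x.min()) for x in r))
print("top bolt R-B, V")
p=a[178:196,326:346].astype(int)
for r in p: print(' '.join('%3d/%3d'%(x[1],x[2]-x[0]) for x in r))
print("side bolt")
p=b[242:264,270:290].astype(int)
for r in p: print(' '.join('%3d/%3d'%(x[1],x[2]-x[0]) for x in r))
```

```text
top pin max
 94  86  80  76  83  89  91  85  81  76  77  83  90  86  80  71  81  75  64  62  65
 81  78  79  86  96  97 103  98  85  78  83  81  90  86  78  64  62  72  68  68  67
 82  88  94 104 103  97 100 103  91  87  82  85  90  90  77  70  71  70  66  62  61
 89  95 105 104  96  94  91  91  85  91  92  91  89  82  85  80  79  82  65  58  60
 93  97 100  96  82  85  87  93  89  89  95  93  91  91  88  89  84  84  69  60  62
 87  93 105 100  86  80 117 161 160 151 128  80  91  96  87  90  86  85  72  66  64
 86  88  97  88 104 160 169 167 167 141 140 143 107  93  88  82  80  73  70  65  66
 80  84  79  86 159 170 130 100  80  97 153 164 162 166 120  64  51  51  53  62  68
 87  83  72 138 166 153 107  83  79 158 166 162 161 159 170 107  57  61  57  67  65
 99  89  69 139 171 134  97  93 117 161 164 161 159 161 163 132  82  67  60  55  59
 89  87  79 158 176 132  99  92 127 161 168 166 161 161 164 141  87  63  56  50  57
 82  79  65 157 175 143 100  93  87 153 167 162 163 165 166 111  61  56  63  61  57
 81  76  81 123 163 142 102  89  87 130 159 163 163 162 167 100  54  62  61  64 
[... 8710 characters left out ...]
/ 58  73/ 54  75/ 51  90/ 66 117/ 88 130/ 99 134/100 122/ 90
123/ 90 129/ 97 116/ 91 114/ 87 132/ 99 138/102 102/ 75  72/ 54  76/ 54  75/ 56  74/ 54  76/ 56  83/ 61  86/ 61  85/ 60  78/ 55 125/ 96 130/ 97 133/ 99 132/ 98
111/ 83 126/ 95 117/ 92 107/ 80 126/ 95 131/ 97 122/ 90  95/ 72 107/ 78  80/ 60  76/ 55  81/ 57  92/ 65  94/ 69  94/ 66  84/ 60 107/ 83 123/ 93 114/ 84 113/ 85
108/ 82 127/ 96 129/ 97 121/ 90 126/ 96 123/ 91 109/ 83 118/ 89 129/ 99  82/ 58  79/ 55  81/ 59  93/ 70  96/ 70  93/ 70  89/ 63  79/ 56 110/ 82  80/ 59  76/ 51
110/ 81 116/ 87 126/ 95 129/ 97 131/101 122/ 90 115/ 87 122/ 91 127/ 96 100/ 76  79/ 57  85/ 61  91/ 65  89/ 63  87/ 62  82/ 62  74/ 52  77/ 55  62/ 45  67/ 46
```

```bash
cat >> h.py <<'E'
def tri(ut,us):
    o1,d1=ray("top",ut);o2,d2=ray("side",us)
    s=np.linalg.lstsq(np.stack([d1,-d2],1),o2-o1,rcond=None)[0]
    p1=o1+d1*s[0];p2=o2+d2*s[1]; return (p1+p2)/2,np.linalg.norm(p1-p2)
E
python3 - <<'E'
from h import *
np.set_printoptions(precision=1,suppress=True,linewidth=150)
for k,t,s,z in(("pin",(344.9,212.9),(255.35,260.),86),("bolt",(337.4,185.4),(279.2,247.),80)):
    print(k,tri(t,s),onz("top",t,z),onz("side",s,z))
print("purple",onz("top",(377,217),40))
s=status.state();print(s["ee_pos"])
E
```

```text
pin (array([ 485.1, -206.1,   85.1]), np.float64(0.12236848791896876)) [ 485.  -205.9   86. ] [ 485.  -206.6   86. ]
bolt (array([ 552.4, -190.9,   78.7]), np.float64(0.03736727990411104)) [ 552.2 -190.6   80. ] [ 552.  -191.6   80. ]
purple [ 475.9 -298.7   40. ]
[186.6 595.7 244.1]
```

apply_moves([
  [-0.2,-26,-34,0,-0.1],
  [-0.2,-52,-67,0,-0.2],
  [-0.2,-78,-101,0,-0.3],
  [-0.2,-104,-134,0,-0.4],
  [-0.2,-130,-168,0,-0.5],
  [-0.2,-156,-201,0,-0.572],
  [-0.2,-182,-234,0,-0.572],
  [-0.2,-208,-268,0,-0.572],
  [-0.2,-234,-301,0,-0.572],
  [-0.2,-260,-335,0,-0.572],
  [-0.2,-286,-368,0,-0.572],
  [-0.2,-312,-402,0,-0.572],
  [-0.2,-338,-435,0,-0.572],
  [-0.2,-364,-469,0,-0.572],
  [-0.2,-390,-502,0,-0.572],
  [-0.2,-416,-536,0,-0.572],
  [-0.2,-442,-569,0,-0.572],
  [-0.2,-468,-603,0,-0.572],
  [-0.2,-496,-640,0,-0.572],
  [-0.2,-524,-675,0,-0.572],
])

```text
clock: 1.77
ee_pos: [476.8, -186.9, 244.8]
tcp_rot: [-0.133, 0.991, -0.001, -0.001]
wrist_force: [1.5, 1.3, 1.0]
grip_width: 0.601
```

```bash
cat >> h.py <<'E'
from scipy.spatial.transform import Rotation as Ro
def delta(x,y,z=None,yaw=None):
    s=status.state(); p=np.array(s["ee_pos"]); R=Ro.from_quat(s["tcp_rot"]).as_matrix()
    z=p[2] if z is None else z
    d=R.T@(np.array([x,y,z])-p); cy=np.degrees(np.arctan2(R[1,1],R[0,1]))
    out=dict(t=round(s["clock"],2),p=np.round(p,1),d=np.round(d,1),yaw=round(cy,2),F=np.round(s["wrist_force"],1),grip=round(s["grip_width"],3),tilt=round(float(np.degrees(np.arccos(-R[2,2]))),2))
    if yaw is not None: out["roll"]=round(float(-np.radians(yaw-cy)),3)
    return out
E
python3 -c "
from h import *
print(delta(485,-206,66,105.4))"
```

```text
{'t': 1.77, 'p': array([ 476.8, -186.9,  244.8]), 'd': array([ -3.2, -20.4, 178.9]), 'yaw': np.float64(105.32), 'F': array([1.5, 1.3, 1. ]), 'grip': 0.601, 'tilt': 0.12, 'roll': -0.001}
```

apply_moves([
  [-0.2,-3.2,-20.4,30,0],
  [-0.2,-3.2,-20.4,70,0],
  [-0.2,-3.2,-20.4,110,0],
  [-0.2,-3.2,-20.4,130,0],
  [-0.2,-3.2,-20.4,133,0],
  [-0.2,-3.2,-20.4,133,0],
  [-0.2,-3.2,-20.4,133,0],
])

```text
clock: 2.35
ee_pos: [486.0, -206.3, 113.0]
tcp_rot: [-0.133, 0.991, -0.001, -0.0]
wrist_force: [0.2, -0.3, 1.6]
grip_width: 0.599
```

Run:
```python
from h import *
for n in("side","top"):
    im,d=imaging.read_camera(n); cv2.imwrite(f"pics/{n}1.png",im)
    c=proj(n,[485,-206,90]).astype(int); p=im[c[1]-45:c[1]+45,c[0]-45:c[0]+45]
    cv2.imwrite(f"pics/{n}1z.png",cv2.resize(p,None,fx=6,fy=6,interpolation=cv2.INTER_NEAREST))
print(delta(485,-206,66,105.4))
```

```text
{'t': 2.45, 'p': array([ 487. , -206.8,  114.5]), 'd': array([ 1.8,  1.5, 48.5]), 'yaw': np.float64(105.34), 'F': array([0. , 0.2, 0.8]), 'grip': 0.594, 'tilt': 0.28, 'roll': -0.001}
```

View pics/side1z.png

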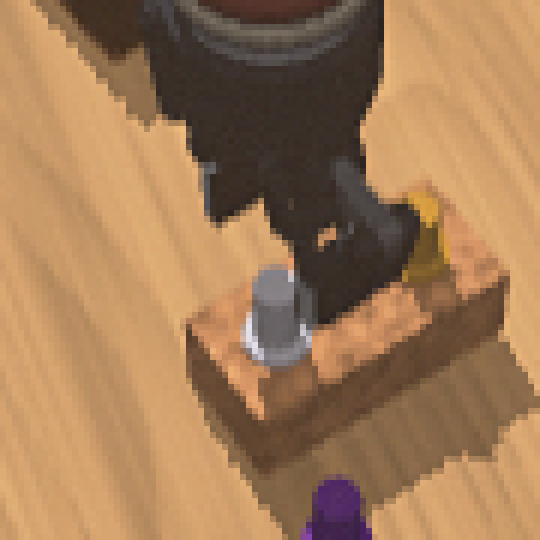

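apply_moves([
  [-0.2,1.5,1.2,10,0],
  [-0.2,1.5,1.2,22,0],
  [-0.2,1.5,1.2,34,0],
  [-0.2,1.5,1.2,42,0],
  [-0.2,1.5,1.2,46,0],
  [-0.2,1.5,1.2,46,0],
  [-0.2,1.5,1.2,46,0],
])

```text
clock: 3.03
ee_pos: [485.0, -206.0, 67.8]
tcp_rot: [-0.133, 0.991, -0.002, 0.001]
wrist_force: [-0.1, 0.2, 0.3]
grip_width: 0.595
```

Run:
```python
from h import *
for n in("side","top"):
    im,d=imaging.read_camera(n); cv2.imwrite(f"pics/{n}2.png",im)
    c=proj(n,[485,-206,70]).astype(int); p=im[c[1]-45:c[1]+45,c[0]-45:c[0]+45]
    cv2.imwrite(f"pics/{n}2z.png",cv2.resize(p,None,fx=6,fy=6,interpolation=cv2.INTER_NEAREST))
print(delta(485,-206,66,105.4))
```

```text
{'t': 3.13, 'p': array([ 485.7, -206.4,   68.8]), 'd': array([0.6, 0.6, 2.7]), 'yaw': np.float64(105.34), 'F': array([0.1, 0.8, 0.1]), 'grip': 0.601, 'tilt': 0.32, 'roll': -0.001}
```

View pics/side2z.png

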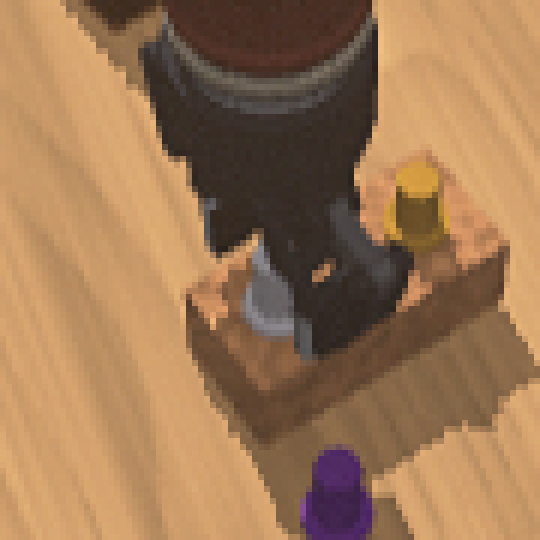

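apply_moves([
  [0.2,0.4,0.4,1.2,0],
  [0.5,0.4,0.4,1.2,0],
  [0.8,0.4,0.4,1.2,0],
  [1,0.4,0.4,1.2,0],
  [1,0.4,0.4,1.2,0],
  [1,0.4,0.4,1.2,0],
  [1,0.4,0.4,1.2,0],
  [1,0.4,0.4,1.2,0],
], force=60)

```text
clock: 3.8
ee_pos: [485.6, -206.4, 68.0]
tcp_rot: [-0.133, 0.991, -0.003, 0.002]
wrist_force: [-0.9, -0.0, 2.7]
grip_width: 0.18
```

Run:
```python
from h import *
print(delta(485,-206,66,105.4))
```

```text
{'t': 3.8, 'p': array([ 485.6, -206.4,   68. ]), 'd': array([0.5, 0.6, 2. ]), 'yaw': np.float64(105.34), 'F': array([-0.9, -0. ,  2.7]), 'grip': 0.18, 'tilt': 0.36, 'roll': -0.001}
```

apply_moves([
  [1,0,0,-5,0],
  [1,0,0,-20,0],
  [1,0,0,-45,0],
  [1,0,0,-70,0],
  [1,0,0,-100,0],
  [1,0,0,-110,0],
  [1,0,0,-110,0],
  [1,0,0,-110,0],
])

```text
clock: 4.47
ee_pos: [485.0, -205.8, 177.6]
tcp_rot: [-0.133, 0.991, -0.003, 0.002]
wrist_force: [0.1, -0.2, -1.9]
grip_width: 0.184
```

Run:
```python
from h import *
for n in("side","top"):
    im,d=imaging.read_camera(n); cv2.imwrite(f"pics/{n}3.png",im)
    c=proj(n,[485,-206,150]).astype(int); p=im[c[1]-45:c[1]+45,c[0]-45:c[0]+45]
    cv2.imwrite(f"pics/{n}3z.png",cv2.resize(p,None,fx=6,fy=6,interpolation=cv2.INTER_NEAREST))
print(delta(490.7,137.1,178,105.4))
```

```text
{'t': 4.57, 'p': array([ 483.7, -205. ,  175.6]), 'd': array([-97.3, 328. ,  -3.3]), 'yaw': np.float64(105.34), 'F': array([ 0.1,  1. , -2.1]), 'grip': 0.176, 'tilt': 0.15, 'roll': -0.001}
```

View pics/side3z.png

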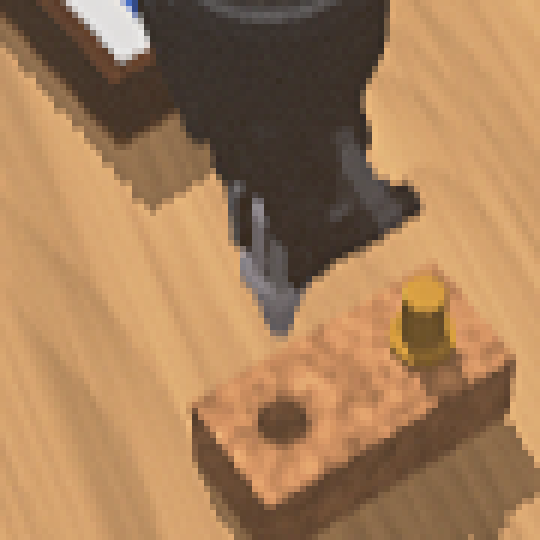

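apply_moves([
  [1,-6,20,-3,0],
  [1,-16,55,-3,0],
  [1,-28,94,-3,0],
  [1,-40,133,-3,0],
  [1,-52,173,-3,0],
  [1,-63,212,-3,0],
  [1,-75,251,-3,0],
  [1,-86,288,-3,0],
  [1,-93,312,-3,0],
  [1,-97,326,-3,0],
  [1,-97.4,328,10,0],
  [1,-97.4,328,30,0],
  [1,-97.4,328,42,0],
  [1,-97.4,328,46,0],
  [1,-97.4,328,46,0],
  [1,-97.4,328,46,0],
  [1,-97.4,328,46,0],
])

```text
clock: 5.98
ee_pos: [491.5, 136.7, 129.3]
tcp_rot: [-0.133, 0.991, -0.001, 0.001]
wrist_force: [0.2, 0.2, -1.0]
grip_width: 0.178
```

Run:
```python
from h import *
for n in("side","top"):
    print(delta(490.8,137.0,115,105.4))
    im,d=imaging.read_camera(n); cv2.imwrite(f"pics/{n}4.png",im)
    c=proj(n,[490,137,80]).astype(int); p=im[c[1]-45:c[1]+45,c[0]-45:c[0]+45]
    cv2.imwrite(f"pics/{n}4z.png",cv2.resize(p,None,fx=6,fy=6,interpolation=cv2.INTER_NEAREST))
print(delta(490.8,137.0,115,105.4))
```

```text
{'t': 5.98, 'p': array([491.5, 136.7, 129.3]), 'd': array([ 0.6,  0.5, 14.3]), 'yaw': np.float64(105.3), 'F': array([ 0.2,  0.2, -1. ]), 'grip': 0.178, 'tilt': 0.17, 'roll': -0.002}
{'t': 6.03, 'p': array([491.8, 136.7, 129.7]), 'd': array([ 0.9,  0.5, 14.7]), 'yaw': np.float64(105.3), 'F': array([-0.5,  0.6, -0.5]), 'grip': 0.182, 'tilt': 0.19, 'roll': -0.002}
{'t': 6.08, 'p': array([491.8, 136.8, 129.8]), 'd': array([ 0.9,  0.5, 14.8]), 'yaw': np.float64(105.31), 'F': array([-0.2,  0.2, -1.4]), 'grip': 0.18, 'tilt': 0.19, 'roll': -0.002}
```

View pics/side4z.png

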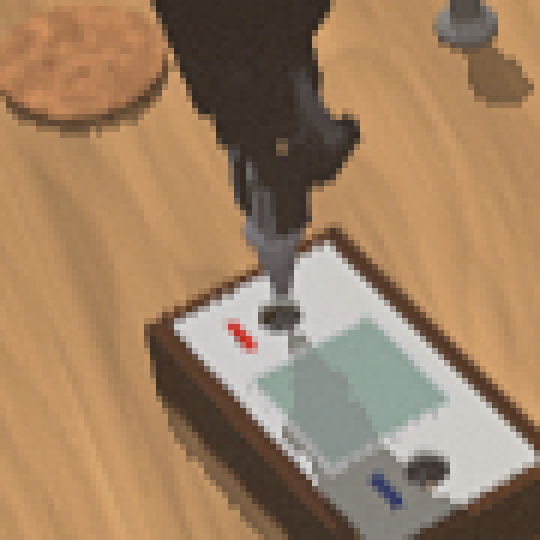

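View pics/top4z.png

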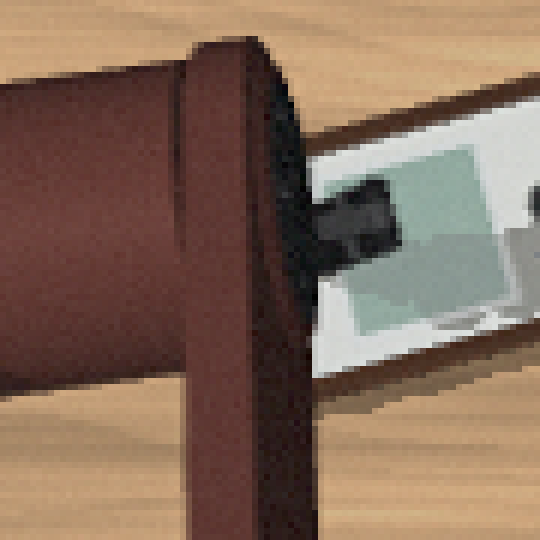

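apply_moves([
  [1,0.8,0.4,5,0],
  [1,0.8,0.4,11,0],
  [1,0.8,0.4,15,0],
  [1,0.8,0.4,16,0],
  [1,0.8,0.4,16,0],
])

```text
clock: 6.5
ee_pos: [490.3, 136.8, 113.0]
tcp_rot: [-0.133, 0.991, -0.001, 0.0]
wrist_force: [0.2, 0.4, -1.4]
grip_width: 0.184
```

Run:
```python
from h import *
n="side"
print(delta(490.8,137.0,115,105.4))
im,d=imaging.read_camera(n)
p=im[145:185,190:235]
cv2.imwrite(f"pics/{n}5z.png",cv2.resize(p,None,fx=14,fy=14,interpolation=cv2.INTER_NEAREST))
s=status.state()["ee_pos"]; print(s)
tip=np.array([s[0],s[1],s[2]-62])
print("tip px",proj(n,tip),(proj(n,tip)-[190,145]+.5)*14,"hole",proj(n,[489.8,140.6,48]), "hole meas (212.2,169.3)")
```

```text
{'t': 6.5, 'p': array([490.3, 136.8, 113. ]), 'd': array([-0.5,  0. , -2. ]), 'yaw': np.float64(105.31), 'F': array([ 0.2,  0.4, -1.4]), 'grip': 0.184, 'tilt': 0.15, 'roll': -0.002}
[490.58792265 136.91194288 113.31238877]
tip px [212.55525177 169.02968481] [322.77352474 343.41558739] hole [211.99404761 169.02488885] hole meas (212.2,169.3)
```

View pics/side5z.png

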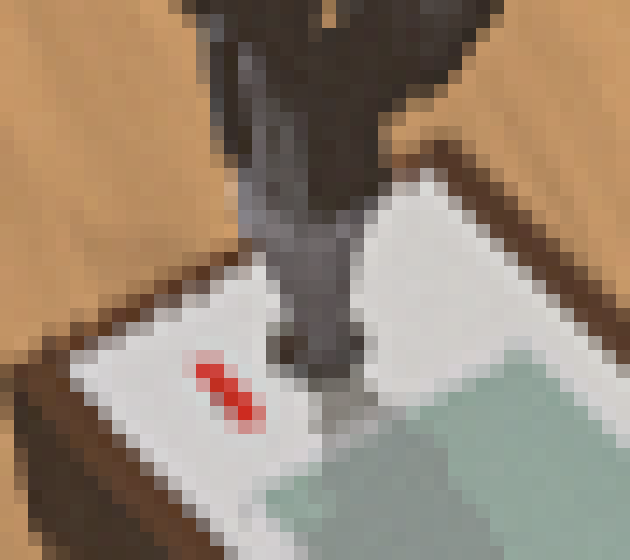

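apply_moves([
  [1,0,0,2,0],
  [1,0,0,4,0],
  [1,0,0,6,0],
  [1,0,0,8,0],
  [1,0,0,9,0],
  [1,0,0,9,0],
])

```text
clock: 7.05
ee_pos: [490.3, 136.9, 104.0]
tcp_rot: [-0.133, 0.991, -0.001, 0.0]
wrist_force: [-0.8, -0.4, -0.7]
grip_width: 0.18
```

apply_moves([
  [1,0,0,0.5,0],
  [1,0,0,1,0],
  [1,0,0,1.5,0],
  [1,0,0,1.5,0],
])

```text
clock: 7.38
ee_pos: [490.3, 136.8, 102.4]
tcp_rot: [-0.133, 0.991, -0.001, 0.0]
wrist_force: [0.2, 0.0, -1.4]
grip_width: 0.179
```

apply_moves([
  [1,0,0,0.5,0],
  [1,0,0,1,0],
  [1,0,0,1.5,0],
  [1,0,0,1.5,0],
])

```text
clock: 7.72
ee_pos: [490.3, 136.8, 100.8]
tcp_rot: [-0.133, 0.991, -0.001, 0.0]
wrist_force: [-0.5, -0.0, -1.7]
grip_width: 0.173
```

```bash
python3 -c "
from h import *
print(delta(490.8,137.0,98,105.4))"
```

```text
{'t': 7.72, 'p': array([490.3, 136.8, 100.8]), 'd': array([-0.6,  0.1,  2.8]), 'yaw': np.float64(105.31), 'F': array([-0.5, -0. , -1.7]), 'grip': 0.173, 'tilt': 0.15, 'roll': -0.002}
```

apply_moves([
  [1,0,0,0.5,0],
  [1,0,0,1,0],
  [1,0,0,1.5,0],
  [1,0,0,2,0],
  [1,0,0,2,0],
])

```text
clock: 8.13
ee_pos: [490.4, 136.7, 98.8]
tcp_rot: [-0.133, 0.991, -0.001, 0.0]
wrist_force: [-0.5, -1.0, 0.3]
grip_width: 0.182
```

apply_moves([
  [1,0,0,0.5,0],
  [1,0,0,1,0],
  [1,0,0,1.5,0],
  [1,0,0,2,0],
  [1,0,0,2,0],
])

```text
clock: 8.55
ee_pos: [490.6, 136.6, 96.9]
tcp_rot: [-0.133, 0.991, -0.002, 0.0]
wrist_force: [0.2, -1.7, 0.8]
grip_width: 0.177
```

apply_moves([
  [1,0,0,0.5,0],
  [1,0,0,1,0],
  [1,0,0,1.5,0],
  [1,0,0,1.5,0],
])

```text
clock: 8.88
ee_pos: [491.0, 136.6, 95.9]
tcp_rot: [-0.133, 0.991, -0.002, 0.001]
wrist_force: [-1.1, -0.9, 4.1]
grip_width: 0.176
```

apply_moves([
  [1,0,0.5,0,0],
  [1,0,1,0,0],
  [1,0,1.5,0,0],
  [1,0,1.5,0,0],
])

```text
clock: 9.22
ee_pos: [490.7, 137.8, 95.9]
tcp_rot: [-0.133, 0.991, -0.002, 0.001]
wrist_force: [0.5, -2.4, 1.7]
grip_width: 0.18
```

apply_moves([
  [1,0,0.5,0,0],
  [1,0,1,0,0],
  [1,0,1.5,0,0],
  [1,0,1.5,0,0],
])

```text
clock: 9.55
ee_pos: [490.2, 139.4, 95.8]
tcp_rot: [-0.133, 0.991, -0.002, 0.001]
wrist_force: [-0.5, -2.1, 0.9]
grip_width: 0.178
```

```bash
python3 -c "
from h import *
print(delta(489.8,140.6,95,105.4))"
```

```text
{'t': 9.55, 'p': array([490.2, 139.4,  95.8]), 'd': array([0.1, 1.2, 0.7]), 'yaw': np.float64(105.33), 'F': array([-0.5, -2.1,  0.9]), 'grip': 0.178, 'tilt': 0.23, 'roll': -0.001}
```

apply_moves([
  [1,0,0.2,0.7,0],
  [1,0,0.4,1.4,0],
  [1,0,0.6,2.1,0],
  [1,0,0.8,2.8,0],
  [1,0,1,3.5,0],
  [1,0,1,4,0],
  [1,0,1,4,0],
])

```text
clock: 10.13
ee_pos: [489.8, 140.5, 91.5]
tcp_rot: [-0.133, 0.991, -0.002, 0.001]
wrist_force: [1.1, -1.0, 0.3]
grip_width: 0.177
```

apply_moves([
  [1,0,0,0.7,0],
  [1,0,0,1.4,0],
  [1,0,0,2.1,0],
  [1,0,0,2.8,0],
  [1,0,0,3.5,0],
  [1,0,0,4,0],
  [1,0,0,4,0],
])

```text
clock: 10.72
ee_pos: [489.6, 140.5, 87.2]
tcp_rot: [-0.133, 0.991, -0.002, 0.001]
wrist_force: [0.7, -0.5, -0.0]
grip_width: 0.181
```

apply_moves([
  [1,0,0,0.7,0],
  [1,0,0,1.4,0],
  [1,0,0,2.1,0],
  [1,0,0,2.5,0],
  [1,0,0,2.5,0],
])

```text
clock: 11.13
ee_pos: [489.5, 140.6, 84.5]
tcp_rot: [-0.133, 0.991, -0.001, 0.0]
wrist_force: [0.9, -0.5, -0.2]
grip_width: 0.183
```

apply_moves([
  [1,0,0,0.7,0],
  [1,0,0,1.4,0],
  [1,0,0,2,0],
  [1,0,0,2,0],
])

```text
clock: 11.47
ee_pos: [489.5, 140.6, 82.4]
tcp_rot: [-0.133, 0.991, -0.001, 0.0]
wrist_force: [1.0, -1.7, -1.4]
grip_width: 0.177
```

apply_moves([
  [1,0,0,0.7,0],
  [1,0,0,1.4,0],
  [1,0,0,2,0],
  [1,0,0,2,0],
])

```text
clock: 11.8
ee_pos: [489.5, 140.6, 80.3]
tcp_rot: [-0.133, 0.991, -0.001, 0.0]
wrist_force: [1.3, -0.6, -0.9]
grip_width: 0.178
```

apply_moves([
  [1,0,0,0.7,0],
  [1,0,0,1.4,0],
  [1,0,0,2.1,0],
  [1,0,0,2.8,0],
  [1,0,0,3.5,0],
  [1,0,0,3.5,0],
])

```text
clock: 12.3
ee_pos: [489.5, 140.6, 76.6]
tcp_rot: [-0.133, 0.991, -0.001, 0.0]
wrist_force: [1.6, 0.7, -0.5]
grip_width: 0.182
```

apply_moves([
  [1,0,0,0.7,0],
  [1,0,0,1.4,0],
  [1,0,0,2.1,0],
  [1,0,0,2.8,0],
  [1,0,0,3.5,0],
  [1,0,0,3.5,0],
])

```text
clock: 12.8
ee_pos: [489.5, 140.6, 73.0]
tcp_rot: [-0.133, 0.991, -0.001, 0.0]
wrist_force: [1.5, -0.2, -2.1]
grip_width: 0.178
```

apply_moves([
  [1,0,0,0.5,0],
  [1,0,0,1,0],
  [1,0,0,1.5,0],
  [1,0,0,1.5,0],
])

```text
clock: 13.13
ee_pos: [489.5, 140.6, 71.4]
tcp_rot: [-0.133, 0.991, -0.001, 0.001]
wrist_force: [1.2, -0.9, -0.8]
grip_width: 0.177
```

apply_moves([
  [1,0,0,0.4,0],
  [1,0,0,0.8,0],
  [1,0,0,0.8,0],
])

```text
clock: 13.38
ee_pos: [489.5, 140.6, 70.5]
tcp_rot: [-0.133, 0.991, -0.001, 0.0]
wrist_force: [1.3, -0.5, -1.3]
grip_width: 0.183
```

apply_moves([
  [1,0,0,0.4,0],
  [1,0,0,0.8,0],
  [1,0,0,0.8,0],
])

```text
clock: 13.63
ee_pos: [489.5, 140.6, 70.1]
tcp_rot: [-0.133, 0.991, -0.001, 0.0]
wrist_force: [0.4, -1.3, 2.9]
grip_width: 0.178
```

apply_moves([
  [1,0,0,0.4,0],
  [1,0,0,0.6,0],
  [1,0,0,0.6,0],
])

```text
clock: 13.88
ee_pos: [489.6, 140.6, 70.0]
tcp_rot: [-0.133, 0.991, -0.001, 0.0]
wrist_force: [-2.9, -0.7, 5.9]
grip_width: 0.183
```

apply_moves([
  [1,0,0,0,0],
  [0.5,0,0,0,0],
  [-0.2,0,0,0,0],
  [-0.2,0,0,0,0],
  [-0.2,0,0,0,0],
  [-0.2,0,0,0,0],
  [-0.2,0,0,0,0],
])

```text
clock: 14.47
ee_pos: [489.5, 140.6, 69.9]
tcp_rot: [-0.133, 0.991, -0.001, 0.0]
wrist_force: [-0.5, -0.3, -0.2]
grip_width: 0.597
```

apply_moves([
  [-0.2,0,0,-5,0],
  [-0.2,0,0,-20,0],
  [-0.2,0,0,-50,0],
  [-0.2,0,0,-90,0],
  [-0.2,0,0,-105,0],
  [-0.2,0,0,-110,0],
  [-0.2,0,0,-110,0],
])

```text
clock: 15.05
ee_pos: [490.7, 141.2, 182.0]
tcp_rot: [-0.133, 0.991, -0.001, 0.002]
wrist_force: [0.2, -0.4, 0.2]
grip_width: 0.604
```

Run:
```python
from h import *
n="side"
print(delta(552.2,-191,180,105.4))
im,d=imaging.read_camera(n)
p=im[130:220,180:270]; np.save("s6.npy",im)
cv2.imwrite(f"pics/{n}6z.png",cv2.resize(p,None,fx=6,fy=6,interpolation=cv2.INTER_NEAREST))
print(proj(n,[489.8,140.6,88]))
```

```text
{'t': 15.05, 'p': array([490.7, 141.2, 182. ]), 'd': array([  28.5, -336.6,    3. ]), 'yaw': np.float64(105.32), 'F': array([ 0.2, -0.4,  0.2]), 'grip': 0.604, 'tilt': 0.3, 'roll': -0.001}
[210.71189157 159.26067724]
```

View pics/side6z.png

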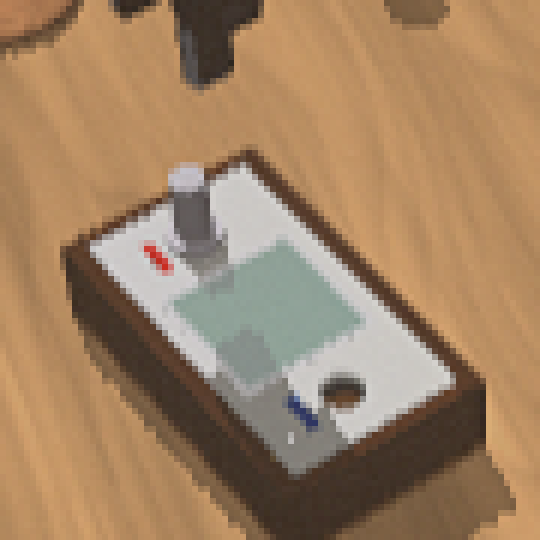

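apply_moves([
  [-0.2,2,-25,0,0],
  [-0.2,5,-60,0,0],
  [-0.2,9,-100,0,0],
  [-0.2,12,-140,0,0],
  [-0.2,15,-180,0,0],
  [-0.2,19,-220,0,0],
  [-0.2,22,-260,0,0],
  [-0.2,25,-295,0,0],
  [-0.2,28,-322,0,0],
  [-0.2,28.5,-335,0,0],
  [-0.2,28.5,-336.6,20,0],
  [-0.2,28.5,-336.6,45,0],
  [-0.2,28.5,-336.6,62,0],
  [-0.2,28.5,-336.6,68,0],
  [-0.2,28.5,-336.6,68,0],
  [-0.2,28.5,-336.6,68,0],
  [-0.2,28.5,-336.6,68,0],
])

```text
clock: 16.52
ee_pos: [551.5, -191.3, 113.9]
tcp_rot: [-0.134, 0.991, -0.002, 0.001]
wrist_force: [-0.0, -0.3, -0.1]
grip_width: 0.597
```

Run:
```python
from h import *
for n in("side",):
    im,d=imaging.read_camera(n)
    c=proj(n,[552,-191,80]).astype(int); p=im[c[1]-45:c[1]+45,c[0]-45:c[0]+45]
    cv2.imwrite(f"pics/{n}7z.png",cv2.resize(p,None,fx=6,fy=6,interpolation=cv2.INTER_NEAREST))
print(delta(552.2,-191,68,105.4))
```

```text
{'t': 16.57, 'p': array([ 551.9, -191.5,  114.4]), 'd': array([-0.4,  0.6, 46.4]), 'yaw': np.float64(105.35), 'F': array([-0.7,  0. , -0. ]), 'grip': 0.602, 'tilt': 0.29, 'roll': -0.001}
```

View pics/side7z.png

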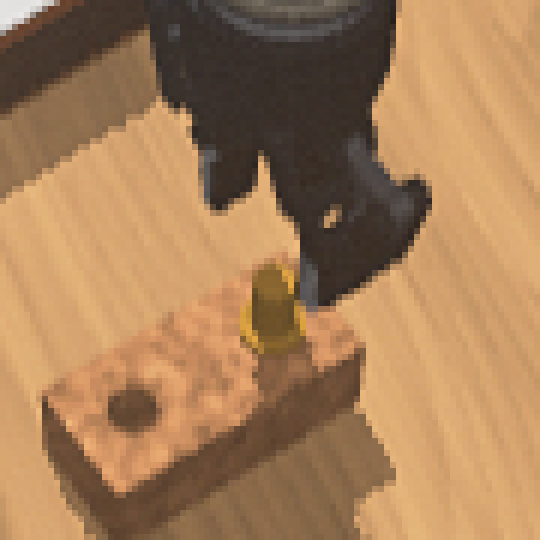

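The gripper straddles the bolt as it did the pin, with the fingers clear of the stand. I'll go down and grip.

apply_moves([
  [-0.2,-0.2,0.5,10,0],
  [-0.2,-0.2,0.5,22,0],
  [-0.2,-0.2,0.5,34,0],
  [-0.2,-0.2,0.5,42,0],
  [-0.2,-0.2,0.5,46,0],
  [-0.2,-0.2,0.5,46,0],
  [-0.2,-0.2,0.5,46,0],
  [0.2,-0.2,0.5,46,0],
  [0.5,-0.2,0.5,46,0],
  [0.8,-0.2,0.5,46,0],
  [1,-0.2,0.5,46,0],
  [1,-0.2,0.5,46,0],
  [1,-0.2,0.5,46,0],
  [1,-0.2,0.5,46,0],
  [1,-0.2,0.5,46,0],
], force=60)

```text
clock: 17.82
ee_pos: [552.7, -191.6, 69.2]
tcp_rot: [-0.134, 0.991, -0.003, 0.002]
wrist_force: [-1.1, 0.2, 5.1]
grip_width: 0.176
```

```bash
python3 -c "
from h import *
print(delta(552.2,-191,68,105.4))"
```

```text
{'t': 17.82, 'p': array([ 552.7, -191.6,   69.2]), 'd': array([0.4, 0.7, 1.2]), 'yaw': np.float64(105.34), 'F': array([-1.1,  0.2,  5.1]), 'grip': 0.176, 'tilt': 0.38, 'roll': -0.001}
```

apply_moves([
  [1,0,0,-5,0],
  [1,0,0,-20,0],
  [1,0,0,-45,0],
  [1,0,0,-70,0],
  [1,0,0,-90,0],
  [1,0,0,-95,0],
  [1,0,0,-95,0],
  [1,0,0,-95,0],
])

```text
clock: 18.48
ee_pos: [551.5, -190.7, 163.1]
tcp_rot: [-0.133, 0.991, -0.002, 0.001]
wrist_force: [-0.2, 0.8, -0.8]
grip_width: 0.174
```

```bash
python3 -c "
from h import *
print(delta(521.3,24.9,165,105.4))"
```

```text
{'t': 18.48, 'p': array([ 551.5, -190.7,  163.1]), 'd': array([-27.9, 215.9,  -2.8]), 'yaw': np.float64(105.34), 'F': array([-0.2,  0.8, -0.8]), 'grip': 0.174, 'tilt': 0.28, 'roll': -0.001}
```

apply_moves([
  [1,-2,15,-2,0],
  [1,-6,45,-2,0],
  [1,-11,85,-2,0],
  [1,-16,125,-2,0],
  [1,-21,165,-2,0],
  [1,-25,195,-2,0],
  [1,-27,210,-2,0],
  [1,-28,215.9,5,0],
  [1,-28,215.9,20,0],
  [1,-28,215.9,35,0],
  [1,-28,215.9,42,0],
  [1,-28,215.9,42,0],
  [1,-28,215.9,42,0],
])

```text
clock: 19.57
ee_pos: [520.5, 24.4, 118.8]
tcp_rot: [-0.133, 0.991, -0.002, -0.0]
wrist_force: [0.0, 0.3, -0.9]
grip_width: 0.173
```

Run:
```python
from h import *
n="side"
im,d=imaging.read_camera(n)
p=im[135:225,190:280]
cv2.imwrite(f"pics/{n}8z.png",cv2.resize(p,None,fx=6,fy=6,interpolation=cv2.INTER_NEAREST))
print(delta(521.3,24.9,110,105.4))
```

```text
{'t': 19.62, 'p': array([521.4,  24.4, 119.8]), 'd': array([-0. ,  0.6,  9.8]), 'yaw': np.float64(105.3), 'F': array([ 0.7,  0.2, -1.2]), 'grip': 0.175, 'tilt': 0.25, 'roll': -0.002}
```

View pics/side8z.png

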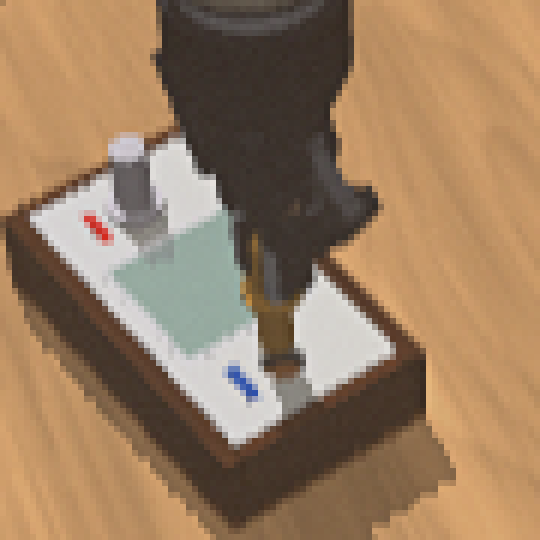

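apply_moves([
  [1,0,0.4,4,0],
  [1,0,0.4,8,0],
  [1,0,0.4,9,0],
  [1,0,0.4,9,0],
  [1,0,0.4,9,0],
])

```text
clock: 20.03
ee_pos: [521.4, 24.7, 110.9]
tcp_rot: [-0.133, 0.991, -0.002, 0.001]
wrist_force: [0.3, 0.3, -1.3]
grip_width: 0.177
```

apply_moves([
  [1,0,0,0.8,0],
  [1,0,0,1.6,0],
  [1,0,0,2.4,0],
  [1,0,0,3.2,0],
  [1,0,0,4,0],
  [1,0,0,4,0],
])

```text
clock: 20.53
ee_pos: [521.2, 24.7, 106.7]
tcp_rot: [-0.133, 0.991, -0.002, 0.001]
wrist_force: [-0.7, 0.2, -0.4]
grip_width: 0.175
```

apply_moves([
  [1,0,0,0.8,0],
  [1,0,0,1.6,0],
  [1,0,0,2.4,0],
  [1,0,0,3.2,0],
  [1,0,0,4,0],
  [1,0,0,4,0],
])

```text
clock: 21.03
ee_pos: [521.1, 24.7, 102.5]
tcp_rot: [-0.133, 0.991, -0.002, 0.001]
wrist_force: [1.0, -0.4, -1.1]
grip_width: 0.172
```

apply_moves([
  [1,0,0,0.8,0],
  [1,0,0,1.6,0],
  [1,0,0,2.4,0],
  [1,0,0,3.2,0],
  [1,0,0,4,0],
  [1,0,0,4,0],
])

```text
clock: 21.53
ee_pos: [520.9, 24.7, 98.2]
tcp_rot: [-0.133, 0.991, -0.002, 0.0]
wrist_force: [-0.4, 0.0, -1.3]
grip_width: 0.172
```

apply_moves([
  [1,-0.3,0,0.7,0],
  [1,-0.3,0,1.4,0],
  [1,-0.3,0,2,0],
  [1,-0.3,0,2,0],
])

```text
clock: 21.87
ee_pos: [521.1, 24.8, 96.1]
tcp_rot: [-0.133, 0.991, -0.002, 0.0]
wrist_force: [1.4, 0.1, -0.9]
grip_width: 0.18
```

apply_moves([
  [1,0,0,0.7,0],
  [1,0,0,1.4,0],
  [1,0,0,2,0],
  [1,0,0,2,0],
])

```text
clock: 22.2
ee_pos: [520.9, 24.8, 93.9]
tcp_rot: [-0.133, 0.991, -0.002, 0.0]
wrist_force: [-0.7, -0.5, -0.1]
grip_width: 0.174
```

apply_moves([
  [1,0,0,0.7,0],
  [1,0,0,1.4,0],
  [1,0,0,2.1,0],
  [1,0,0,2.8,0],
  [1,0,0,2.8,0],
])

```text
clock: 22.62
ee_pos: [520.8, 24.7, 90.9]
tcp_rot: [-0.133, 0.991, -0.002, -0.0]
wrist_force: [0.3, 1.1, -1.5]
grip_width: 0.174
```

apply_moves([
  [1,0,0,0.8,0],
  [1,0,0,1.6,0],
  [1,0,0,2.4,0],
  [1,0,0,3.2,0],
  [1,0,0,4,0],
  [1,0,0,4,0],
])

```text
clock: 23.12
ee_pos: [520.7, 24.7, 86.7]
tcp_rot: [-0.133, 0.991, -0.002, -0.0]
wrist_force: [-0.4, -0.7, -2.1]
grip_width: 0.175
```

Through the strip without contact. Continuing.

apply_moves([
  [1,-0.4,0.1,0.8,0],
  [1,-0.4,0.1,1.6,0],
  [1,-0.4,0.1,2.4,0],
  [1,-0.4,0.1,3.2,0],
  [1,-0.4,0.1,4,0],
  [1,-0.4,0.1,4.8,0],
  [1,-0.4,0.1,5.6,0],
  [1,-0.4,0.1,6,0],
  [1,-0.4,0.1,6,0],
])

```text
clock: 23.87
ee_pos: [520.9, 25.0, 80.5]
tcp_rot: [-0.133, 0.991, -0.002, -0.0]
wrist_force: [0.8, 0.7, -1.1]
grip_width: 0.173
```

apply_moves([
  [1,0,0,0.8,0],
  [1,0,0,1.6,0],
  [1,0,0,2.4,0],
  [1,0,0,3.2,0],
  [1,0,0,4,0],
  [1,0,0,4.8,0],
  [1,0,0,4.8,0],
])

```text
clock: 24.45
ee_pos: [520.8, 24.9, 75.5]
tcp_rot: [-0.133, 0.991, -0.002, -0.0]
wrist_force: [0.1, 1.5, -2.0]
grip_width: 0.174
```

apply_moves([
  [1,0,0,0.6,0],
  [1,0,0,1.2,0],
  [1,0,0,1.2,0],
])

```text
clock: 24.7
ee_pos: [520.7, 24.9, 74.2]
tcp_rot: [-0.133, 0.991, -0.002, -0.001]
wrist_force: [0.0, -0.2, -0.7]
grip_width: 0.177
```

apply_moves([
  [1,-0.5,0,0.5,0],
  [1,-0.5,0,1,0],
  [1,-0.5,0,1,0],
])

```text
clock: 24.95
ee_pos: [521.1, 25.1, 73.1]
tcp_rot: [-0.133, 0.991, -0.002, -0.001]
wrist_force: [-1.0, 1.0, -0.7]
grip_width: 0.178
```

apply_moves([
  [1,0,0,0.5,0],
  [1,0,0,1,0],
  [1,0,0,1,0],
])

```text
clock: 25.2
ee_pos: [521.0, 25.1, 71.9]
tcp_rot: [-0.133, 0.991, -0.002, -0.001]
wrist_force: [-0.5, 0.2, -1.0]
grip_width: 0.178
```

apply_moves([
  [1,0,0,0.4,0],
  [1,0,0,0.8,0],
  [1,0,0,0.8,0],
])

```text
clock: 25.45
ee_pos: [521.1, 25.1, 71.3]
tcp_rot: [-0.133, 0.991, -0.002, -0.001]
wrist_force: [-1.1, 0.5, 0.3]
grip_width: 0.177
```

apply_moves([
  [1,0,0,0.4,0],
  [1,0,0,0.6,0],
  [1,0,0,0.6,0],
])

```text
clock: 25.7
ee_pos: [521.1, 25.0, 71.2]
tcp_rot: [-0.133, 0.991, -0.002, -0.001]
wrist_force: [-1.4, 0.4, 4.7]
grip_width: 0.177
```

apply_moves([
  [0.5,0,0,0,0],
  [-0.2,0,0,0,0],
  [-0.2,0,0,0,0],
  [-0.2,0,0,0,0],
  [-0.2,0,0,0,0],
  [-0.2,0,0,0,0],
])

```text
clock: 26.2
ee_pos: [521.1, 25.0, 71.0]
tcp_rot: [-0.133, 0.991, -0.002, -0.001]
wrist_force: [-0.2, 0.3, -0.6]
grip_width: 0.598
```

apply_moves([
  [-0.2,0,0,-5,0],
  [-0.2,0,0,-20,0],
  [-0.2,0,0,-50,0],
  [-0.2,0,0,-90,0],
  [-0.2,0,0,-130,0],
  [-0.2,0,0,-150,0],
  [-0.2,0,-30,-150,0],
  [-0.2,0,-70,-150,0],
  [-0.2,0,-110,-150,0],
  [-0.2,0,-150,-150,0],
  [-0.2,0,-190,-150,0],
  [-0.2,0,-200,-150,0],
  [-0.2,0,-200,-150,0],
  [-0.2,0,-200,-150,0],
])

```text
clock: 27.37
ee_pos: [573.7, -167.2, 221.5]
tcp_rot: [-0.132, 0.991, -0.001, -0.001]
wrist_force: [-0.3, 0.2, 0.3]
grip_width: 0.598
```

Run:
```python
from h import *
for n,r in(("side",(130,220,180,270)),("top",(160,250,175,285))):
    im,d=imaging.read_camera(n); cv2.imwrite(f"pics/{n}9.png",im); np.save(n+"9.npy",im)
    cv2.imwrite(f"pics/{n}9z.png",cv2.resize(im[r[0]:r[1],r[2]:r[3]],None,fx=6,fy=6,interpolation=cv2.INTER_NEAREST))
    for k,p in(("pin top",[489.7,140.8,88]),("bolt top",[521.4,25,82])): q=proj(n,p); print(n,k,q,(q-[r[2],r[0]]+.5)*6)
print(delta(521.3,24.9,110,105.4))
```

```text
side pin top [210.65567921 159.22312668] [186.93407528 178.33876005]
side bolt top [235.68394862 186.3599545 ] [337.10369174 341.15972699]
top pin top [201.22545406 210.32004475] [160.35272438 304.92026848]
top bolt top [249.35418487 197.54695339] [449.12510921 228.28172034]
{'t': 27.47, 'p': array([ 573.5, -165.7,  221.4]), 'd': array([ -0.5, 197.8, 111.1]), 'yaw': np.float64(105.36), 'F': array([ 0.7,  0.2, -0.2]), 'grip': 0.599, 'tilt': 0.19, 'roll': -0.001}
```

View pics/side9z.png

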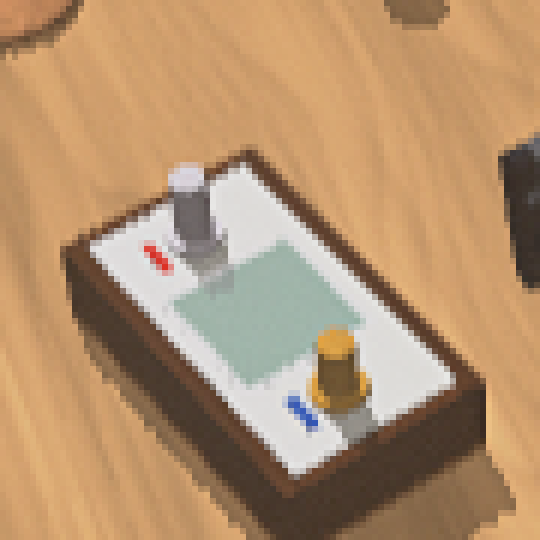

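View pics/top9z.png

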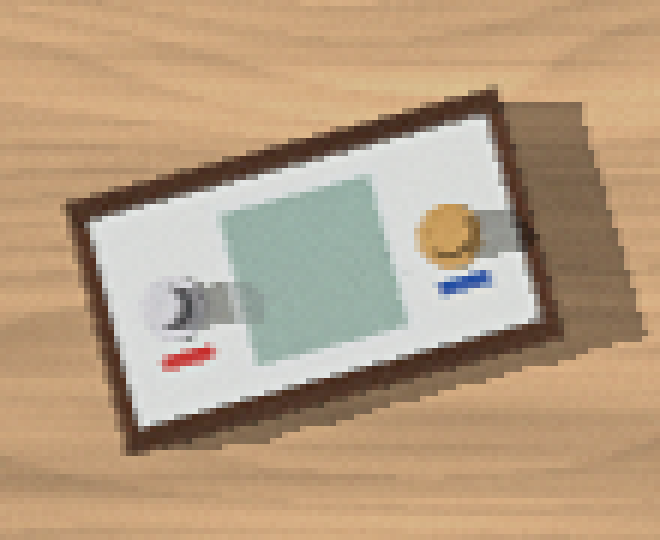

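View pics/top9.png

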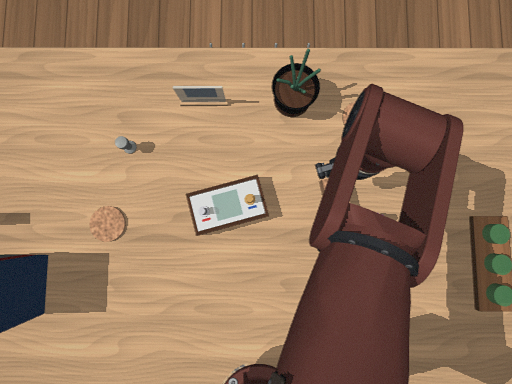

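```bash
python3 -c "
from workcell import manip
print(manip.finish_job())"
```

```text
the job is handed in; nothing more can be done
None
```

The drift pin is fully home in the red-bar hole and the brass bolt is fully home in the blue-bar hole; I handed the job in at about 27.5 s of the 64 s allowed. The hand-in gave no verdict.

**Finding the strip:** the top camera's depth showed steel about 7 mm down on the +y side of both holes and the open floor on the -y side, so the strip had been thrown towards -y.

**Fitting the pin:** I took its tip in about 3.7 mm off centre to -y. I felt about 2 N of side force as it drew the strip back, then pressed it down until it stopped at about 6 N.

**Fitting the bolt:** it went straight down without touching the strip and seated at about 5 N. In the readings at the end of each move, the wrist force stayed under about 7 N throughout.

**Last checks:** in the last pictures from both cameras, pin and bolt stand upright with collars on the panel. In the side view their tops are within about 2 mm of where they should be. The arm was well clear, and its wrist force read close to zero.

**Small disagreements:** the two cameras differ by up to about 2 mm on the hole positions, which is within their stated calibration. Arm position readings wandered by 1–2 mm just after moves. In the last top view the arm hid part of the stand side, so I did not see every bystander at the end; those I could see (planter, photo stand, stopper, one coaster) had not moved.

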